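# Unhook the fryer basket, seat it in the tank and put the lid on

### The arm

A 6-joint arm with a two-finger parallel gripper is mounted at the origin on a cart in front of the work surface, level with it; the furniture and walls round the work are solid. World frame = base frame: x ahead of the robot, y to its left, z up, the work surface at z = 0. Lengths are in mm, angles in rad, forces in N, time in s.
With the tool pointing down it reaches from about 275 to 750 mm from the base axis. Payload 10.2 kg.
Tool frame: the origin (TCP) lies at the centre of the arm's flange, where the gripper is bolted on; the fingertips stand 173 mm ahead of it and the grasp point (between the pads) lies 155 mm ahead of it; z points along the fingers, y is the line along which they close (so a half turn about z gives the same grasp; the last joint's range is limited). The gripper opens to 85 mm and grips with 20 to 120 N. Pads are 22 mm wide; open, the fingers measure 114 mm over their backs; the gripper's body (76 mm by 85 mm) begins 54 mm behind the grasp point. The pads swing forward as they close: fully open they stand 13 mm farther back than shut.
Start: joints at [-1.491, 0.313, 1.498, -0, 1.331, -0.223], TCP at [156.539, -501.127, 404.694] pointing down, gripper open.
Joint ranges: [-2.94, 2.94], [-0.97, 2.17], [0.19, 2.56], [-1.23, 4.37], [0.02, 3.11], [-2.88, 2.88]. Speed limits (rad/s): [2.39, 2.39, 3.01, 3.14, 3.14, 3.14].

### API

Orientations are given as a unit quaternion [w, x, y, z].
In Python, from rig import ctrl gives the robot as it stands.
- The arm moves only by the tool send_path, called after "Request:" by a JSON object that holds its "api" and its "payload". Schema: {"type":"object","properties":{"deltas":{"type":"object","properties":{"increments":{"type":"array","items":{"type":"array","items":{"type":"number"},"minItems":6,"maxItems":6},"minItems":1,"maxItems":8}},"additionalProperties":false,"required":["increments"]},"jaw":{"type":"number"},"squeeze":{"type":"number"},"only":{"type":"string"},"quiet":{"type":"boolean"},"lines":{"type":"string"}},"required":["deltas"],"additionalProperties":false}. deltas is an object whose key "increments" holds a list of rows, 1 to 8 of them, each of 6 numbers: dx, dy, dz in shares of 500 mm (1.0 is 500 mm), then a rotation vector rx, ry, rz in a scale on which 1.0 is pi rad; each row is the pose to reach, as a shift and turn from the pose commanded when the call began, along the tool's axes at that moment; what a row does not reach only later rows make up. A row lasts 1/10 s, in which the tool goes at most 50 mm and 0.15 rad, less where a joint would pass 70% of its speed; a pose out of reach is approached as far as the arm can. jaw is the opening from 0.0 (shut) to 1.0 (fully open), set as the call begins (left out keeps the last). The fingers move at their own pace and stop on an object; squeeze is the grip in N (left out, the last holds). Time passes only in rows, so rows that do not move let the fingers close. The tool returns the time, the measured TCP pose, the force, the opening and the grip force at its end. only (a regular expression) keeps the lines of the reply that match it, lines (a string "A,B") keeps lines A to B, and quiet returns only ok. Shift and turn numbers lie between -1 and 1, and a call with a number outside is refused. Input that does not fit is refused with a message, and nothing moves.
- ctrl.sense(): the state, without advancing time (a new reading comes with each control period).
- ctrl.capture(name): name is "scene" or "top"; returns the picture (420x560x3 uint8, red, green, blue); there is no depth.
- ctrl.calibration(name): a dict with "fx", "fy", "cx", "cy" (pixels), "position" and "attitude" of the camera in the world. Camera axes: x right, y down, z forward; pixel columns grow to the right and rows downward; lengths in mm; the calibration is good to about 2 mm. A picture is of the moment at which its call begins. calibration takes no time and is no camera call.
- ctrl.finish_job(): hands the job in; it is judged then, once.
The state is a dict: "time_s": time; "joints": joint angles; "dq": joint speeds; "tau": joint torques, N m; "eef_pos": TCP position; "ee_rot": TCP orientation; "force": force on the tool from outside, world axes, zero at the start; "wrist_torque": the same for the moment, N m; "grip_width": opening from 0.0 (shut) to 1.0 (fully open); "grip_force": force on a finger pad.
Only numpy, scipy, OpenCV 4.12 (cv2) and the standard library are available. Lean on these libraries where they do the work, as an engineer would, in place of code of your own. Each camera call takes 0.05 s, during which the arm holds its last target. There are 200 camera calls.

### The job

The small deep fryer is clean and dry and should be closed up. Its wire basket hangs on the two deep hooks at the back of the fryer: lift it off them, lower it into the tank so that it stands level on the tank floor with its handle sticking out through the notch in the front wall, then put the lid on so that it lies flush on the tank all round. Set both down under control, without dropping or forcing them, let go, and leave the bowl and the two mugs where they are.

Things in the scene. Friction and masses are not known exactly. Their poses are not given: they have to be found in the camera images.
- fryer: Small countertop deep fryer, fixed. Steel housing 164 (x) x 136 (y) x 140 mm high round an open rectangular tank; behind it a black control head, front face x = 88 mm, 180 mm high, that carries two hooks. Origin: on the worktop under the tank's centre; x to the back (hooks), away from the cook, y left, z up. Black side grips reach y = +-80 mm at z = 110 mm. Dial at the front: not used.
- tank_floor (a point): Centre of the tank floor, 45 mm above the fryer's origin; axes as the fryer's. Tank inside: 144 mm (x, -72 to 72) by 116 mm (y, -58 to 58), walls 10 mm thick, rim 95 mm above the floor (fryer z = 140 mm).
- notch (a point): Notch for the basket's handle in the middle of the tank's front wall: this point is the middle of its bottom (fryer frame x = -77, y = 0, z = 86 mm). It is 35 mm wide (y) and open upwards to the rim, 54 mm deep.
- hook_tips (a point): Midpoint between the tops of the two hooks (fryer frame 93, 0, 253.5 mm). Hooks of 7 mm round steel wire at y = -22 and 22 mm: each runs forward from the hanger plate (front face x = 117.5 mm, top z = 239 mm) at z = 214 mm (wire centre), turns up at x = 102 mm and leans forward a little to its tip at x = 93 mm.
- basket: Wire basket, open top, straight black handle, about 0.17 kg. Origin: centre of the underside of its box (99 x 103 mm, 73 mm high); x away from the handle, z up. At the start it hangs level on the hooks, origin near fryer (38, 0, 150) mm, its back leaning on the control head. Standing in the tank: origin at fryer z = 45 mm, x from -22 to -1 mm (best -12), y within 6 mm of the middle.
- hanger_bar (a point): Middle of the basket's hanger bar, a 6 mm wire bar along y, 84 mm wide, 20 mm behind the box (basket frame 70, 0, 70 mm). At the start it lies in the hooks, behind their tips, which stand 36 mm above its underside: it must rise more than that (48 mm is safe) and then move over 30 mm towards the handle to clear the hooks. Lift it straight up.
- handle (a point): Middle of the basket's handle grip (basket frame -100, 0, 61 mm): a black bar with flat sides along the basket's x, 84 mm long, 18 mm wide (y), 26 mm high. The basket's weight acts about 75 mm from here, so grip firmly (50 N or more) or it droops. With the basket in the tank this point is about 30 mm in front of the housing.
- lid: Steel lid, plate 156 (x) x 136 (y) x 4 mm, about 0.25 kg, lying right way up on the worktop to the left of the fryer. Origin: centre of the underside of its locating rim (132 x 104 mm, 7 mm deep under the plate); z up. The rim drops into the tank opening with 6 mm of play on each side; the origin is then at fryer z = 133 mm over the tank's centre, lid x along fryer x, either way round.
- lid_grip (a point): Middle of the lid's black grip bar (38 mm above the lid's origin): along the lid's x, 90 mm long, 18 mm wide (y), 16 mm high, on two posts of 12 mm; the plate's top is 27 mm below this point.
- bowl: Small dark green ceramic bowl, 130 mm across, 66 mm high, near the front edge of the worktop, right of the fryer. Bystander. Origin: centre of its underside.
- mug: Plain white mug, green inside, 84 mm across, 113 mm with its handle, 88 mm high, left of the fryer, behind the lid. Bystander. Origin: at its underside, about 14 mm from the cup's axis towards the handle.
- mug_b: White mug with a sparse leaf pattern, 92 mm across, 127 mm with its handle, 95 mm high, left of the fryer, behind the lid; the two mugs may be in either place. Bystander. Origin: at its underside, about 17 mm from the cup's axis towards the handle.

How it is judged:
By the outcome, as a careful person would: the job done as asked, in the order asked, and still so for the second after the job is handed in, with the robot touching nothing.
It also fails if it takes over 67 s, if anything falls off the work surface, if the arm or the gripper's body presses on something with over 40 N, if the wrist force passes 120 N, or if a joint passes its speed limit or range.

## Working session

There is one attempt and no reset: what is moved stays moved. The work goes in short steps, Python scripts to look and compute and a tool call to move; the robot and the scene stay as the last step left them, time stands still between calls to the robot, and variables do not carry over. Pictures are saved under pics/ and viewed, at most 12 in all, crops included, and the job is handed in when it is done.

```bash
ls; mkdir -p pics
```

Run:
```python
from rig import ctrl
import cv2,numpy as np
for n in("scene","top"):
    im=ctrl.capture(n); cv2.imwrite(f"pics/{n}0.png",im[:,:,::-1]); print(n,ctrl.calibration(n))
s=ctrl.sense(); print({k:np.round(v,3).tolist() for k,v in s.items()})
```

```text
pics
rig.py
scene {'fx': 460.0764785899406, 'fy': 460.0764785899406, 'cx': 281.22400637094745, 'cy': 215.41487946991677, 'position': array([ -39.44909416,  976.27847038, 1288.31761303]), 'attitude': array([ 0.11099085, -0.27480767,  0.88447712, -0.36036371])}
top {'fx': 462.7517073558331, 'fy': 462.7517073558331, 'cx': 273.11345455517545, 'cy': 208.14067629006655, 'position': array([ 375.38776242,   76.99171672, 1602.39028233]), 'attitude': array([ 0.04925287, -0.69889221,  0.71209775, -0.04517333])}
{'time_s': 0.1, 'joints': [-1.491, 0.313, 1.498, 0.0, 1.331, -0.223], 'dq': [-0.001, -0.002, -0.003, 0.0, 0.001, -0.0], 'tau': [0.003, -41.29, -26.014, -0.0, 0.003, 0.0], 'eef_pos': [156.539, -501.091, 404.196], 'ee_rot': [-0.001, 0.989, 0.151, 0.0], 'force': [0.169, 0.852, -0.201], 'wrist_torque': [-0.053, 0.012, -0.045], 'grip_force': 0.0, 'grip_width': 1.005}
```

View pics/scene0.png

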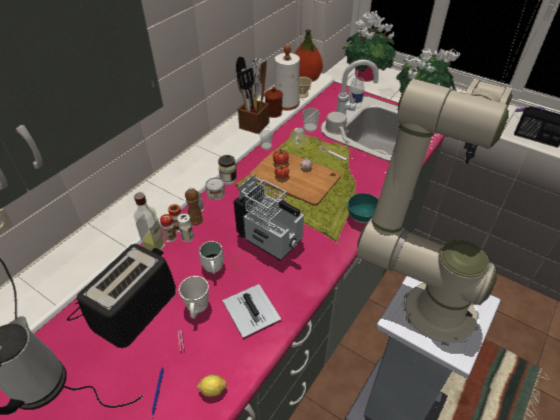

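View pics/top0.png

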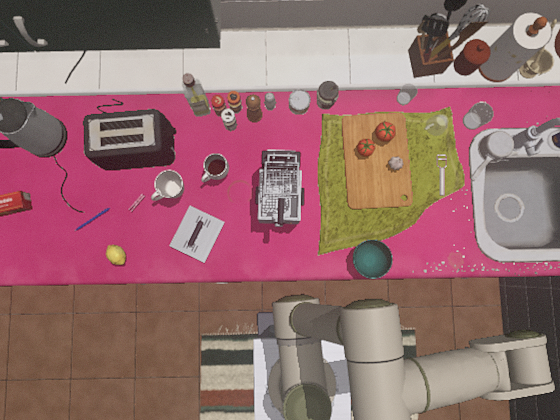

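The top view shows the fryer with its basket near (280,188), the lid near (197,234), the mugs at (215,167) and (168,187), and the bowl at (371,259). In the scene view the fryer is near (270,220) and the lid near (252,310). I'll zoom in on the fryer and lid in both views.

Run:
```python
import cv2,numpy as np
a=cv2.imread("pics/top0.png")[140:270,150:320]; b=cv2.imread("pics/scene0.png")[165:345,210:320]
a=cv2.resize(a,None,fx=4.6,fy=4.6,interpolation=cv2.INTER_CUBIC); b=cv2.resize(b,None,fx=3.3,fy=3.3,interpolation=cv2.INTER_CUBIC)
cv2.imwrite("pics/topc.png",a); cv2.imwrite("pics/scenec.png",b)
```

```text
(no output)
```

View pics/topc.png

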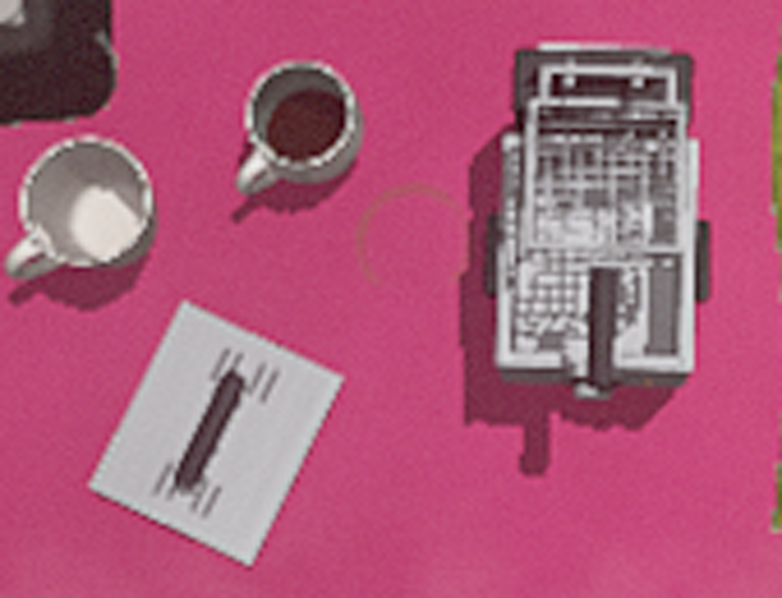

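View pics/scenec.png

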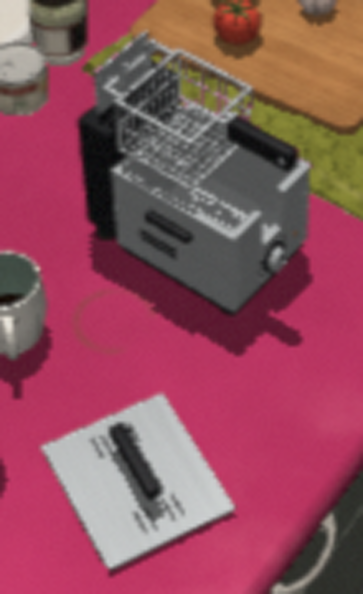

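The crops show the following:
- **Fryer:** the housing's top corners are at topc (498,370), (695,372), (503,135) and (697,135). In scenec the same corners are at about (243,228), (308,160) and (113,168).
- **Basket handle:** topc (600,265) to (600,385), and scenec (232,125) to (293,158).
- **Lid:** its corners and dark grip are clear in both crops.

Next I'll measure these with masks.

Create h.py:
```python
import cv2,numpy as np
from rig import ctrl
from scipy.spatial.transform import Rotation as R
C={n:ctrl.calibration(n) for n in("scene","top")}
def ray(n,p):
    c=C[n];q=c["attitude"];d=R.from_quat([q[1],q[2],q[3],q[0]]).apply([(p[0]-c["cx"])/c["fx"],(p[1]-c["cy"])/c["fy"],1])
    return np.array(c["position"]),d/np.linalg.norm(d)
def plane(n,p,z):
    o,d=ray(n,p);return o+d*(z-o[2])/d[2]
def tri(pt,ps):
    (a,d),(b,e)=ray("top",pt),ray("scene",ps)
    s=np.linalg.lstsq(np.c_[d,-e],b-a,rcond=None)[0];p,q=a+d*s[0],b+e*s[1]
    return (p+q)/2,np.linalg.norm(p-q)
def proj(n,P):
    c=C[n];q=c["attitude"];v=R.from_quat([q[1],q[2],q[3],q[0]]).inv().apply(np.array(P)-c["position"])
    return np.array([c["cx"]+c["fx"]*v[0]/v[2],c["cy"]+c["fy"]*v[1]/v[2]])
def blob(im,box,f):
    x0,y0,x1,y1=box;h=cv2.cvtColor(im[y0:y1,x0:x1],cv2.COLOR_BGR2HSV)
    m=f(h).astype(np.uint8)
    n,l,st,ce=cv2.connectedComponentsWithStats(m);k=1+np.argmax(st[1:,4])
    mm=(l==k).astype(np.uint8);ct=max(cv2.findContours(mm,0,1)[0],key=len)
    return ce[k]+[x0,y0],st[k,4],cv2.minAreaRect(ct),cv2.boxPoints(cv2.minAreaRect(ct))+[x0,y0],(x0,y0)
```

Run:
```python
from h import *
T=cv2.imread("pics/top0.png");S=cv2.imread("pics/scene0.png")
np.set_printoptions(precision=1,suppress=True)
dark=lambda h:h[...,2]<75
light=lambda h:(h[...,1]<90)&(h[...,2]>90)
r={}
for nm,im,box,f in[("lidT",T,(165,200,228,266),light),("lidS",S,(218,280,285,340),light),
  ("gripT",T,(185,217,207,250),dark),("gripS",S,(238,288,265,322),dark),
  ("hanT",T,(276,195,287,226),dark),("hanS",S,(276,198,302,218),dark)]:
    b=blob(im,box,f);r[nm]=b;print(nm,b[0],b[1],b[3].ravel())
for k in("lid","grip","han"):print(k,tri(r[k+"T"][0],r[k+"S"][0]))
print("lid corners",[plane("top",p,11)[:2] for p in r["lidT"][3]])
print("lid corners S",[plane("scene",p,11)[:2] for p in r["lidS"][3]])
t=lambda u,v:(150+(u+.5)/4.6-.5,140+(v+.5)/4.6-.5)
s=lambda u,v:(210+(u+.5)/3.3-.5,165+(v+.5)/3.3-.5)
print("fryer tri",[tri(t(*a),s(*b)) for a,b in[((498,370),(243,228)),((695,372),(308,160)),((503,135),(113,168))]])
print("fryer plane140",[plane("top",t(*a),140)[:2] for a in[(498,370),(695,372),(503,135),(697,135)]])
print("handle",tri(t(603,265),s(232,122)),tri(t(600,388),s(292,152)))
```

```text
lidT [196.6 233.5] 1684 [168.8 245.4 189.4 204.2 224.6 221.8 204.  263. ]
lidS [251.  310.8] 1605 [222.  300.  261.6 280.2 281.  319.  241.4 338.8]
gripT [197.  233.5] 18 [192.6 241.8 201.  225.  201.4 225.2 193.  242. ]
gripS [250.5 304.8] 130 [242.  295.  247.6 292.2 258.8 314.6 253.2 317.4]
hanT [278.3 211.6] 36 [274.2 199.4 279.  199.  281.  224.  276.2 224.4]
hanS [289.  208.4] 176 [276.7 206.  280.7 199.1 300.9 210.7 297.  217.6]
lid (array([506.8, 351.4,  -1. ]), np.float64(0.7620859680003781))
grip (array([507.2, 346.8,  26.9]), np.float64(5.236499820604162))
han (array([551.3,  67.7, 211.7]), np.float64(0.2830983810239025))
lid corners [array([467.1, 445.2]), array([608.8, 375.1]), array([545. , 252.9]), array([404.7, 324. ])]
lid corners S [array([604.8, 378.3]), array([544.8, 239.8]), array([404.5, 327.3]), array([465.2, 453.8])]
fryer tri [(array([531.7, 131.5, 157.1]), np.float64(2.7699894223521415)), (array([533.6,  -1.8, 140.7]), np.float64(6.316361968442436)), (array([699.8, 126.7, 141.2]), np.float64(0.8655971466794998))]
fryer plane140 [array([534.8, 132.8]), array([530.9,  -3.2]), array([700.5, 127. ]), array([697.8,  -9. ])]
handle (array([594.4,  59.2, 212.8]), np.float64(1.9424702326706897)) (array([515. ,  64.2, 218.2]), np.float64(3.921173418574893))
```

Run:
```python
from h import *
T=cv2.imread("pics/top0.png");S=cv2.imread("pics/scene0.png")
np.set_printoptions(precision=3,suppress=True)
light=lambda h:(h[...,1]<90)&(h[...,2]>90)
def dk(t):return lambda h:h[...,2]<t
for t in(85,100,115):
    gT=blob(T,(185,217,207,250),dk(t));gS=blob(S,(238,288,265,322),dk(t))
    hT=blob(T,(277,197,286,226),dk(t));hS=blob(S,(276,198,302,218),dk(t))
    print(t,"grip",gT[1],gT[3].ravel(),tri(gT[3].mean(0),gS[3].mean(0)),"han",hT[1],hT[3].ravel(),tri(hT[3].mean(0),hS[3].mean(0)))
# lid corners: 4-gon fit
for n,im,box in(("top",T,(160,195,230,268)),("scene",S,(215,275,290,345))):
    x0,y0,x1,y1=box;h=cv2.cvtColor(im[y0:y1,x0:x1],cv2.COLOR_BGR2HSV);m=light(h).astype(np.uint8)
    ct=max(cv2.findContours(m,0,2)[0],key=cv2.contourArea);hu=cv2.convexHull(ct)
    q=cv2.approxPolyDP(hu,5,True)[:,0]+[x0,y0];P=np.array([plane(n,p,11)[:2] for p in q])
    e=np.roll(P,-1,0)-P;print(n,q.tolist(),P.round(1).tolist(),P.mean(0),np.linalg.norm(e,axis=1),np.arctan2(e[:,1],e[:,0]))
# fryer: side grips z=110
h=cv2.cvtColor(T,cv2.COLOR_BGR2HSV)
for r in(192,194,196,198):print(r,[(c,h[r,c].tolist()) for c in list(range(253,262))+list(range(299,307))])
```

```text
85 grip 71 [187.226 244.633 198.71  220.389 203.138 222.486 191.654 246.731] (array([505.483, 351.223,  34.011]), np.float64(2.788809223092262)) han 60 [273.162 198.973 279.811 197.865 284.108 223.649 277.459 224.757] (array([554.58 ,  67.654, 208.837]), np.float64(4.009007289377051))
100 grip 131 [186.8 244.4 199.2 219.6 203.6 221.8 191.2 246.6] (array([505.85 , 351.954,  22.867]), np.float64(1.9947787254845513)) han 153 [277. 198. 285. 198. 285. 225. 277. 225.] (array([555.678,  60.915, 202.446]), np.float64(6.246337592573148))
115 grip 143 [186.8 244.4 199.2 219.6 204.  222.  191.6 246.8] (array([506.13 , 351.773,  21.611]), np.float64(0.8001901790023717)) han 175 [277. 198. 285. 198. 285. 225. 277. 225.] (array([555.292,  61.106, 207.462]), np.float64(6.804881407546295))
top [[190, 205], [224, 222], [204, 262], [169, 245]] [[606.0, 373.0], [544.3, 255.0], [408.1, 324.0], [468.4, 444.5]] [506.709 349.112] [133.196 152.679 134.795 155.031] [-2.052  2.673  1.107 -0.479]
scene [[258, 284], [280, 319], [243, 337], [222, 300]] [[545.5, 259.5], [407.1, 329.1], [465.0, 446.1], [604.8, 37
[... 939 characters left out ...]
), (256, [169, 65, 75]), (257, [170, 80, 73]), (258, [138, 8, 155]), (259, [160, 4, 185]), (260, [160, 5, 170]), (261, [140, 4, 193]), (299, [130, 4, 215]), (300, [140, 4, 197]), (301, [2, 53, 67]), (302, [174, 46, 78]), (303, [4, 42, 84]), (304, [170, 159, 164]), (305, [168, 157, 213]), (306, [168, 158, 204])]
198 [(253, [170, 156, 131]), (254, [171, 152, 119]), (255, [171, 107, 81]), (256, [173, 54, 75]), (257, [169, 73, 77]), (258, [150, 5, 142]), (259, [158, 6, 176]), (260, [162, 9, 136]), (261, [168, 9, 139]), (299, [120, 3, 222]), (300, [135, 5, 202]), (301, [174, 57, 63]), (302, [2, 54, 76]), (303, [175, 38, 87]), (304, [170, 157, 162]), (305, [169, 154, 214]), (306, [168, 157, 205])]
```

Run:
```python
from h import *
np.set_printoptions(precision=2,suppress=True)
print("grips",plane("top",(255.1,195),110),plane("top",(303.6,195),110))
T=cv2.imread("pics/top0.png");g=cv2.cvtColor(T,cv2.COLOR_BGR2GRAY)
for r in(202,207,212,216,220,224):print(r,g[r,274:290])
# side grip y extents (rows) and rim front row
for c in(256,257,302):print(c,list(zip(range(180,212),g[180:212,c])))
print(list(zip(range(205,226),g[205:226,264],g[205:226,297])))
# predictions with fryer at (616,62,yaw -.032)
o=np.array([616,62,0]);M=R.from_rotvec([0,0,-.032])
for p in[(-82,68,140),(-82,-68,140),(82,68,140),(-104,0,224),(-20,0,224),(-82,68,0),(0,80,110),(0,-80,110)]:
    print(p,proj("top",o+M.apply(p)),proj("scene",o+M.apply(p)))
S=cv2.imread("pics/scene0.png")[185:265,230:320];cv2.imwrite("pics/s2.png",cv2.resize(S,None,fx=7,fy=7,interpolation=cv2.INTER_CUBIC))
```

```text
grips [620.54 141.84 110.  ] [617.47 -16.53 110.  ]
202 [141 124 187 196  59  52  79  84  78  79 106 112 174 200 106 176]
207 [163 162 212 169  50  65  78  87  75  70 155 185 113 113 136 188]
212 [160 142 191 167  38  66  75  88  72  71 132 181 204 201 200 207]
216 [203 199 208 187  40  63  85  84  66 151 205 184 186 182 192 177]
220 [112 170 205 144  48  66  82  85  78  90 100  91 106 110 112 114]
224 [ 76 125 171 176 137 109  50  54  58  65  75  78  77  73  73  76]
256 [(180, np.uint8(80)), (181, np.uint8(77)), (182, np.uint8(66)), (183, np.uint8(79)), (184, np.uint8(72)), (185, np.uint8(78)), (186, np.uint8(70)), (187, np.uint8(54)), (188, np.uint8(55)), (189, np.uint8(60)), (190, np.uint8(60)), (191, np.uint8(59)), (192, np.uint8(66)), (193, np.uint8(61)), (194, np.uint8(55)), (195, np.uint8(63)), (196, np.uint8(62)), (197, np.uint8(64)), (198, np.uint8(64)), (199, np.uint8(63)), (200, np.uint8(71)), (201, np.uint8(71)), (202, np.uint8(74)), (203, np.uint8(59)), (204, np.uint8(48)), (205, np.uint8(73)), (206, np.uint8(71)), (207, np.uint8(75)), (208, np.uint8(75)), (209, np.uint8
[... 1855 characters left out ...]
141)), (217, np.uint8(199), np.uint8(165)), (218, np.uint8(194), np.uint8(196)), (219, np.uint8(172), np.uint8(194)), (220, np.uint8(69), np.uint8(175)), (221, np.uint8(87), np.uint8(73)), (222, np.uint8(85), np.uint8(79)), (223, np.uint8(81), np.uint8(84)), (224, np.uint8(77), np.uint8(108)), (225, np.uint8(75), np.uint8(121))]
(-82, 68, 140) [257.93 219.61] [281.56 236.73]
(-82, -68, 140) [300.73 220.16] [304.53 213.36]
(82, 68, 140) [258.85 169.06] [243.61 215.84]
(-104, 0, 224) [279.41 224.16] [299.35 210.11]
(-20, 0, 224) [279.74 196.43] [278.7  199.56]
(-82, 68, 0) [259.52 223.98] [281.47 262.94]
(0, 80, 110) [255.07 195.6 ] [260.27 234.06]
(0, -80, 110) [304.07 196.21] [287.44 207.72]
```

View pics/s2.png

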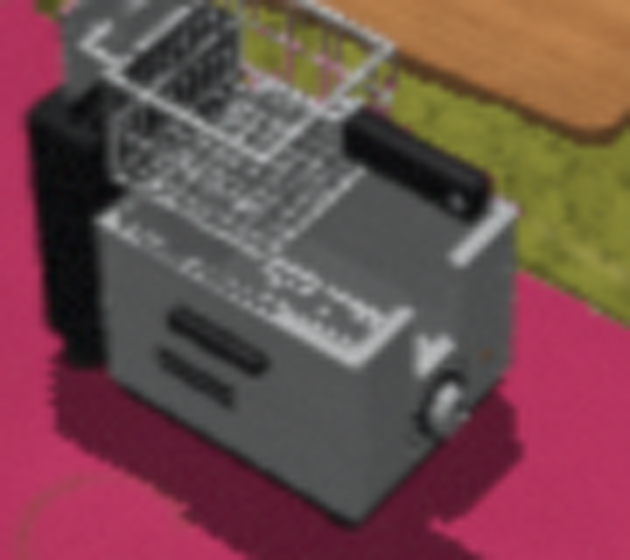

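The scene crop shows the housing's front-left top corner at about scene px (280.4,236.7) and the handle ending near (300,211). Both agree with a fryer pose of about (615.5, 62.7, yaw −0.034) to within 1 px. I'll write a helper that computes the deltas in the tool's axes.

Create d.py:
```python
import sys
from h import *
# python3 d.py x y z yaw : delta in tool axes to TCP (x,y,z), tool x at world yaw, pointing down
s=ctrl.sense();q=s["ee_rot"];A=R.from_quat([q[1],q[2],q[3],q[0]])
x,y,z,w=map(float,sys.argv[1:5]);B=R.from_rotvec([0,0,w])*R.from_rotvec([np.pi,0,0])
print("t",s["time_s"],"d",A.inv().apply(np.array([x,y,z])-s["eef_pos"]).round(1),"rot",(A.inv()*B).as_rotvec().round(3),"pos",np.round(s["eef_pos"],1),"F",np.round(s["force"],1),"grip",round(float(s["grip_width"]),3),round(float(s["grip_force"]),1),"j",np.round(s["joints"],2))
```

```bash
python3 d.py 553.5 58.5 440 -0.034; python3 -c "
from h import *
print(plane('top',(280.6,203),224),plane('top',(280.6,219),224))"
```

```text
t 0.1 d [ 545.8 -415.8  -35.2] rot [-0.001 -0.     0.337] pos [ 156.5 -501.1  404.2] F [ 0.2  0.9 -0.2] grip 1.005 0.0 j [-1.49  0.31  1.5   0.    1.33 -0.22]
[575.94292394  60.44984349 224.        ] [527.51799316  61.43802473 224.        ]
```

The manual's scale: shifts go in shares of 500 mm and turns go in shares of pi rad. Converting my numbers, 296 mm / 500 = 0.592, 258 mm / 500 = 0.516, 0.337 rad / 3.1416 = 0.1073.

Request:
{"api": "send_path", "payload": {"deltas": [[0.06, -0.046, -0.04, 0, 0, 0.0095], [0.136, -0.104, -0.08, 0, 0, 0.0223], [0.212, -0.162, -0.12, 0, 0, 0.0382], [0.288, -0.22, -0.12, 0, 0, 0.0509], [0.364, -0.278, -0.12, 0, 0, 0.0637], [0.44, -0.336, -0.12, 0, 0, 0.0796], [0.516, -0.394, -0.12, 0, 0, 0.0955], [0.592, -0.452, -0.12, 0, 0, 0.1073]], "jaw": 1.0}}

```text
refused: deltas: the value is not of type 'object' (schema: type "object"). Nothing was moved.
```

I used the wrong layout. The manual says an object with the rows under "increments"; once more.

Request:
{"api": "send_path", "payload": {"deltas": {"increments":[[0.06, -0.046, -0.04, 0, 0, 0.0095], [0.136, -0.104, -0.08, 0, 0, 0.0223], [0.212, -0.162, -0.12, 0, 0, 0.0382], [0.288, -0.22, -0.12, 0, 0, 0.0509], [0.364, -0.278, -0.12, 0, 0, 0.0637], [0.44, -0.336, -0.12, 0, 0, 0.0796], [0.516, -0.394, -0.12, 0, 0, 0.0955], [0.592, -0.452, -0.12, 0, 0, 0.1073]]}, "jaw": 1.0}}

```text
time_s: 0.9
eef_pos: [372.3, -195.3, 464.6]
ee_rot: [0.0, 1.0, -0.018, -0.0]
force: [1.7, 0.3, -0.8]
grip_width: 1.0
grip_force: 0.0
```

```bash
python3 d.py 553.5 61 440 -0.034
```

```text
t 0.9 d [ 171.7 -262.7   24.6] rot [ 0.     0.    -0.002] pos [ 372.3 -195.3  464.6] F [ 1.7  0.3 -0.8] grip 1.0 0.0 j [-0.76  0.04  1.67 -0.    1.43  0.84]
```

Scaled: -262 mm / 500 = -0.524, -256 mm / 500 = -0.512.

Request:
{"api": "send_path", "payload": {"deltas": {"increments":[[0.05, -0.076, 0, 0, 0, 0], [0.1, -0.152, 0, 0, 0, 0], [0.152, -0.23, 0, 0, 0, 0], [0.204, -0.308, 0.008, 0, 0, 0], [0.252, -0.384, 0.02, 0, 0, 0], [0.3, -0.46, 0.036, 0, 0, 0], [0.336, -0.512, 0.048, 0, 0, 0], [0.342, -0.524, 0.05, 0, 0, 0]]}}}

```text
time_s: 1.7
eef_pos: [552.6, 61.3, 438.0]
ee_rot: [-0.0, 1.0, -0.016, -0.001]
force: [-1.1, -0.1, 0.4]
grip_width: 0.998
grip_force: 0.0
```

```bash
python3 d.py 553.5 61 366 -0.034
```

```text
t 1.7 d [ 1.1  0.3 72. ] rot [-0.001  0.002  0.003] pos [552.6  61.3 438. ] F [-1.1 -0.1  0.4] grip 0.998 0.0 j [-0.1   0.36  1.34  0.    1.44  1.5 ]
```

Scaled: 72 mm / 500 = 0.144, 68 mm / 500 = 0.136.

Request:
{"api": "send_path", "payload": {"deltas": {"increments":[[0.002, 0, 0.03, 0, 0, 0], [0.002, 0, 0.064, 0, 0, 0], [0.002, 0, 0.096, 0, 0, 0], [0.002, 0, 0.12, 0, 0, 0], [0.002, 0, 0.136, 0, 0, 0], [0.002, 0, 0.144, 0, 0, 0], [0.002, 0, 0.144, 0, 0, 0]]}, "jaw": 0.6}}

```text
time_s: 2.4
eef_pos: [552.5, 58.7, 367.6]
ee_rot: [-0.0, 1.0, -0.017, -0.0]
force: [0.3, 0.8, 0.3]
grip_width: 0.597
grip_force: 0.0
```

Run:
```python
from h import *
im=ctrl.capture("scene")[:,:,::-1];a=cv2.resize(im[150:270,220:340],None,fx=4,fy=4,interpolation=cv2.INTER_CUBIC)
im=ctrl.capture("top")[:,:,::-1];b=cv2.resize(im[160:240,240:320],None,fx=4,fy=6,interpolation=cv2.INTER_CUBIC)
cv2.imwrite("pics/pre.png",np.hstack([a,b[:480]]))
```

```bash
python3 d.py 553.5 61 366 -0.034
```

```text
t 2.5 d [ 0.8 -2.3  2.3] rot [ 0.    -0.001 -0.   ] pos [552.6  58.8 368.3] F [ 0.3  0.1 -0.4] grip 0.598 0.0 j [-0.1   0.41  1.46 -0.    1.27  1.5 ]
```

View pics/pre.png

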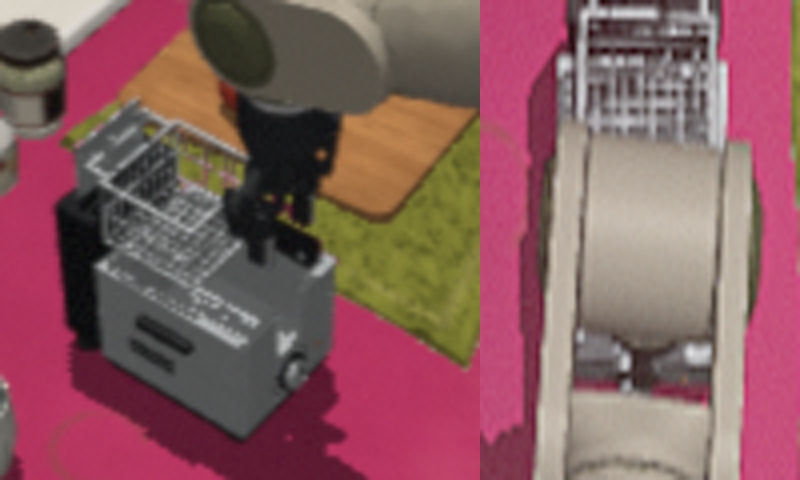

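The left panel shows the fingers straddling the handle around (280,235) with its front end sticking out. I'll close now, with a small y correction.

Scaled: -2 mm / 500 = -0.004, 0.5 mm / 500 = 0.001.

Request:
{"api": "send_path", "payload": {"deltas": {"increments":[[0.001, -0.004, 0.004, 0, 0, 0], [0.001, -0.004, 0.004, 0, 0, 0]]}}}

```text
time_s: 2.7
eef_pos: [553.1, 61.0, 365.8]
ee_rot: [-0.0, 1.0, -0.017, 0.0]
force: [0.5, 0.8, 0.8]
grip_width: 0.598
grip_force: 0.0
```

Request:
{"api": "send_path", "payload": {"deltas": {"increments":[[0, 0, 0, 0, 0, 0], [0, 0, 0, 0, 0, 0], [0, 0, 0, 0, 0, 0], [0, 0, 0, 0, 0, 0], [0, 0, 0, 0, 0, 0], [0, 0, 0, 0, 0, 0]]}, "jaw": 0.0, "squeeze": 90}}

```text
time_s: 3.3
eef_pos: [553.1, 60.8, 365.8]
ee_rot: [-0.0, 1.0, -0.017, -0.0]
force: [-2.4, -0.5, 2.5]
grip_width: 0.198
grip_force: 87.8
```

```bash
python3 d.py 553.5 61 366 -0.034
```

```text
t 3.3 d [ 0.4 -0.2 -0.2] rot [-0.     0.    -0.001] pos [553.1  60.8 365.8] F [-2.4 -0.5  2.5] grip 0.198 87.8 j [-0.1   0.41  1.46  0.    1.27  1.5 ]
```

Scaled: -58 mm / 500 = -0.116, -52 mm / 500 = -0.104.

Request:
{"api": "send_path", "payload": {"deltas": {"increments":[[0, 0, -0.01, 0, 0, 0], [0, 0, -0.024, 0, 0, 0], [0, 0, -0.04, 0, 0, 0], [0, 0, -0.056, 0, 0, 0], [0, 0, -0.072, 0, 0, 0], [0, 0, -0.088, 0, 0, 0], [0, 0, -0.104, 0, 0, 0], [0, 0, -0.116, 0, 0, 0]]}}}

```text
time_s: 4.1
eef_pos: [553.1, 60.8, 424.6]
ee_rot: [0.0, 1.0, -0.017, 0.0]
force: [-0.1, -0.9, -1.5]
grip_width: 0.191
grip_force: 87.9
```

Request:
{"api": "send_path", "payload": {"deltas": {"increments":[[0, 0, 0, 0, 0, 0], [0, 0, 0, 0, 0, 0]]}}}

```text
time_s: 4.3
eef_pos: [553.1, 60.8, 423.5]
ee_rot: [-0.0, 1.0, -0.017, -0.0]
force: [-0.6, -0.6, -1.2]
grip_width: 0.198
grip_force: 87.9
```

Run:
```python
from h import *
im=ctrl.capture("scene")[:,:,::-1];a=cv2.resize(im[130:250,220:340],None,fx=4,fy=4,interpolation=cv2.INTER_CUBIC)
b=ctrl.capture("top")[:,:,::-1];cv2.imwrite("pics/topl_full.png",b);cv2.imwrite("pics/scl_full.png",im);b=cv2.resize(b[150:210,255:310],None,fx=5.8,fy=8,interpolation=cv2.INTER_CUBIC)
cv2.imwrite("pics/lift.png",np.hstack([a,b]))
```

```bash
python3 d.py 521 61 424 -0.034
```

```text
t 4.4 d [-32.1   0.9  -0.7] rot [-0.     0.001 -0.   ] pos [553.1  60.8 423.2] F [-0.3 -0.6 -1.8] grip 0.194 87.9 j [-0.1   0.37  1.37  0.    1.4   1.5 ]
```

View pics/lift.png

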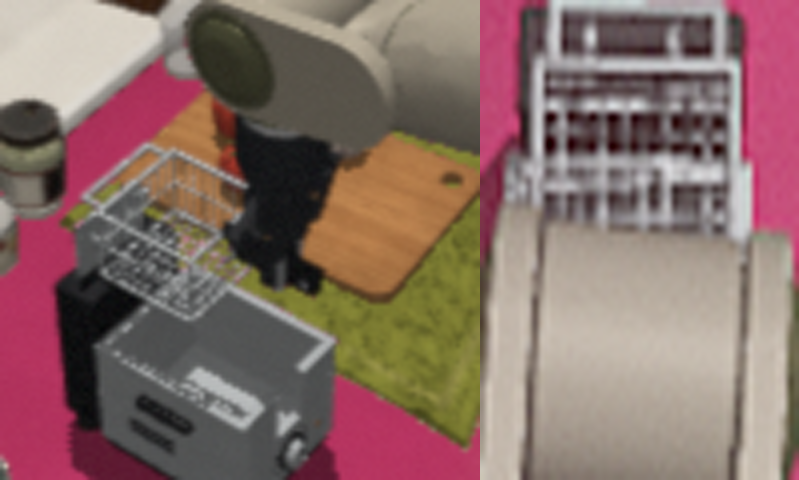

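Run:
```python
from h import *
np.set_printoptions(precision=1,suppress=True)
B=cv2.imread("pics/topl_full.png");g=cv2.cvtColor(B,cv2.COLOR_BGR2GRAY)
for r in(159,161,163,166,168):print(r,g[r,258:305])
c=lambda u,v:(255+(u-480+.5)/5.8-.5,150+(v+.5)/8-.5)
for p in((537,60),(740,60),(535,190),(745,190)):print(plane("top",c(*p),280))
for p in((505,200),(752,200)):print(plane("top",c(*p),140))
o=np.array([615.5,62.7,0]);M=R.from_rotvec([0,0,-.034]);print(M.inv().apply(np.array([553.1,60.8,0])-o))
```

```text
159 [112 114 108  84  62  83 172 196  65  91  87  79  87  71  80  95  78  54
  50  45  52  55  64  59  57  64  57  37  50  53  42  46  55  72  71  72
  77  76  81  72 158 191  78 122 119 117 118]
161 [111 113 103  83  64  92 171 187  56  62  72  74  65  43  58  71  65  67
  73  83  80  78  73  71  80  82  87  71  86 122 147 147 130 128 137  93
 114 142 153 128 165 193  80 121 119 118 120]
163 [111 114 103  65  47  89 174 197 156 189 179 146 110 112 143 185 193 178
 172 201 201 184 176 205 195 167 134 119 120 144 175 153  88 129 174 164
 147 157 159 128 176 192  75 121 123 119 119]
166 [118 108 103  95  29  80 178 191  79 102 130 138 101 108  94  77  69  90
 115  50  56  84  99  58  70  77  60  55  99 119  84  75  67  87 104  99
  78  92 105 105 176 196  89 117 119 122 123]
168 [ 92  69  81  76  43  82 176 193  32  23 102 126  27  44  58  41  23  99
 122  22  26  57  75  24  55  72  25  29  66  79  26  26  47  52  19  93
 114  24  26  88 180 192  90 117 121 121 120]
[704.6 105.7 280. ]
[702.5   3.3 280. ]
[656.1 107.5 280. ]
[654.    2.1 280. ]
[682.  127.4 140. ]
[679.3  -9.6 140. ]
[-62.3  -4.    0. ]
```

Scaled: -50 mm / 500 = -0.1, -48 mm / 500 = -0.096.

Request:
{"api": "send_path", "payload": {"deltas": {"increments":[[-0.02, 0, 0, 0, 0, 0], [-0.05, -0.002, 0, 0, 0, 0], [-0.08, -0.006, 0, 0, 0, 0], [-0.096, -0.008, 0, 0, 0, 0], [-0.1, -0.008, 0, 0, 0, 0], [-0.1, -0.008, 0.03, 0, 0, 0], [-0.1, -0.008, 0.07, 0, 0, 0], [-0.1, -0.008, 0.084, 0, 0, 0]]}}}

```text
time_s: 5.2
eef_pos: [503.4, 66.4, 380.0]
ee_rot: [-0.0, 1.0, -0.017, -0.001]
force: [-0.5, -0.1, -2.3]
grip_width: 0.196
grip_force: 87.9
```

Request:
{"api": "send_path", "payload": {"deltas": {"increments":[[0, 0, 0, 0, 0, 0], [0, 0, 0, 0, 0, 0]]}}}

```text
time_s: 5.4
eef_pos: [503.6, 66.4, 382.4]
ee_rot: [0.0, 1.0, -0.017, 0.0]
force: [-0.1, 0.2, -1.4]
grip_width: 0.196
grip_force: 87.9
```

Run:
```python
from h import *
b=ctrl.capture("top")[:,:,::-1];cv2.imwrite("pics/topm_full.png",b);a=ctrl.capture("scene")[:,:,::-1];cv2.imwrite("pics/scm_full.png",a)
a=cv2.resize(a[160:260,220:340],(456,380),interpolation=cv2.INTER_CUBIC)
b=cv2.resize(b[160:220,250:310],None,fx=5.7,fy=6.3333333,interpolation=cv2.INTER_CUBIC)
cv2.imwrite("pics/mid.png",np.hstack([a,b]))
```

```bash
python3 d.py 503.6 66.3 270 -0.034
```

```text
t 5.5 d [-1.000e-01  2.000e-01  1.126e+02] rot [ 0.    -0.002 -0.   ] pos [503.5  66.5 382.6] F [ 0.3  0.3 -2.9] grip 0.196 87.9 j [-0.1   0.29  1.58  0.    1.26  1.51]
```

View pics/mid.png

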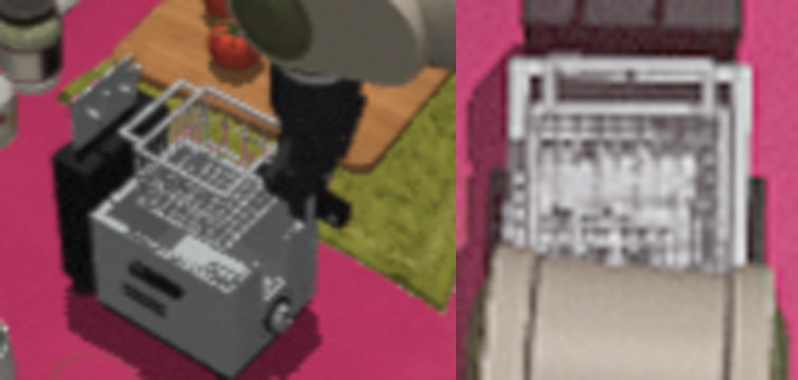

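Run:
```python
from h import *
np.set_printoptions(precision=1,suppress=True)
c=lambda u,v:(250+(u-456+.5)/5.7-.5,160+(v+.5)/6.3333-.5)
g=cv2.imread("pics/topm_full.png",0)
for r in(170,172,174,180,185,190,195):print(r,g[r,256:305])
for p in((527,110),(728,110),(527,200),(733,200),(547,70),(713,70)):print("b",plane("top",c(*p),238))
for p in((508,62),(751,68),(751,68),):print("f",plane("top",c(*p),140))
```

```text
170 [ 92  65  64 144 200 201 201 216 203 181 183 161 180 198 196 191 192 193
 192 197 197 196 191 191 187 194 200 197 192 193 195 196 197 198 197 201
 199 204 192 144 149 151 142 149 175 162 109 119 116]
172 [ 74  73  54 140 195 206 181  57  65 136 179 119  85 100 103 108 116 117
 118 123 134 153 163 150  99 138 177 173 180 187 185 184 187 187 189 191
 176 170 179 169 191 191 184 186 208 196 105 114 117]
174 [ 72  74  59 143 200 199 170  65  66 143 183 124  77  80  81  83  85  83
  85  79  76  84  84  81  86  77  78  75  81  78  76  75  78  82  80  74
  72 145 186 117  68  65 143 201 210 201 106 115 119]
180 [ 78  74  60 157 214 191 137 146 135 150 153 138 151 164 144 130 154 133
 117 107 138 128 122 138 140 125 110 143 138 115 109 115 108  93 109 109
 101 120 122 107 163 178 124 200 206 183 112 118 117]
185 [ 77  71  85 114 117 101 142 179 138 167 180 145 159 180 146 141 172 149
 133 171 203 180 162 207 202 171 160 197 180 162 199 200 175 181 221 195
 119 133 152 139 178 184 133 203 200 162 110 121 120]
190 [ 58  50  63  98 153 157 144 191 182 206 195 180 185 201 200 197 201 193
 176 186 197 195 195 195 184 165 188 198 194 191 203 181 171 202 204 189
 119 114 112 135 187 180 143 207 195 108  60  65  92]
195 [ 67  62 123 159 130 131 141 195 160 160 163 145 123 140 169 178 156 164
 158 179 182 178 166 144 156 165 174 174 175 182 184 188 186 185 186 147
 177 125 134 149 173 172 144 210 191  58  71  79  94]
b [654.  114.7 238. ]
b [651.9   8.9 238. ]
b [610.7 115.4 238. ]
b [608.6   7.4 238. ]
b [673.1 103.9 238. ]
b [671.4  16.3 238. ]
f [699.1 127.8 140. ]
f [693.3  -9.6 140. ]
f [693.3  -9.6 140. ]
```

The hanger frame and fryer rim mid-columns (279.9 and 280.0) agree, so y is centred to about 1 mm. The bar is at fryer x ≈ 58, as wanted. Lowering now.

Scaled: 98 mm / 500 = 0.196, 90 mm / 500 = 0.18.

Request:
{"api": "send_path", "payload": {"deltas": {"increments":[[0, 0, 0.02, 0, 0, 0], [0, 0, 0.044, 0, 0, 0], [0, 0, 0.072, 0, 0, 0], [0, 0, 0.1, 0, 0, 0], [0, 0, 0.128, 0, 0, 0], [0, 0, 0.156, 0, 0, 0], [0, 0, 0.18, 0, 0, 0], [0, 0, 0.196, 0, 0, 0]]}}}

```text
time_s: 6.3
eef_pos: [503.1, 66.5, 282.3]
ee_rot: [-0.0, 1.0, -0.017, -0.001]
force: [0.1, -0.9, -1.8]
grip_width: 0.197
grip_force: 88.0
```

Request:
{"api": "send_path", "payload": {"deltas": {"increments":[[0, 0, 0.008, 0, 0, 0], [0, 0, 0.016, 0, 0, 0], [0, 0, 0.022, 0, 0, 0], [0, 0, 0.026, 0, 0, 0], [0, 0, 0.026, 0, 0, 0]]}}}

```text
time_s: 6.8
eef_pos: [503.3, 66.5, 270.7]
ee_rot: [-0.0, 1.0, -0.017, 0.0]
force: [-0.0, 0.1, -0.7]
grip_width: 0.193
grip_force: 88.0
```

```bash
python3 d.py 503.6 66.3 261 -0.034
```

```text
t 6.8 d [0.3 0.2 9.7] rot [-0. -0. -0.] pos [503.3  66.5 270.7] F [-0.   0.1 -0.7] grip 0.193 88.0 j [-0.1   0.43  1.72  0.    1.    1.51]
```

Scaled: 5.5 mm / 500 = 0.011, 4 mm / 500 = 0.008.

Request:
{"api": "send_path", "payload": {"deltas": {"increments":[[0, 0, 0.002, 0, 0, 0], [0, 0, 0.005, 0, 0, 0], [0, 0, 0.008, 0, 0, 0], [0, 0, 0.011, 0, 0, 0], [0, 0, 0.011, 0, 0, 0]]}}}

```text
time_s: 7.3
eef_pos: [503.2, 66.5, 265.0]
ee_rot: [-0.0, 1.0, -0.017, -0.0]
force: [0.4, 0.5, -1.8]
grip_width: 0.193
grip_force: 88.0
```

Request:
{"api": "send_path", "payload": {"deltas": {"increments":[[0, 0, 0.002, 0, 0, 0], [0, 0, 0.004, 0, 0, 0], [0, 0, 0.004, 0, 0, 0]]}}}

```text
time_s: 7.6
eef_pos: [503.2, 66.5, 263.1]
ee_rot: [0.0, 1.0, -0.017, -0.0]
force: [-0.0, -0.6, -2.0]
grip_width: 0.193
grip_force: 88.0
```

```bash
python3 d.py 503.6 66.3 261 -0.034
```

```text
t 7.6 d [0.4 0.2 2.1] rot [ 0.  0. -0.] pos [503.2  66.5 263.1] F [-0.  -0.6 -2. ] grip 0.193 88.0 j [-0.1   0.44  1.72 -0.    0.98  1.51]
```

Scaled: 1.2 mm / 500 = 0.0024, 0.6 mm / 500 = 0.0012.

Request:
{"api": "send_path", "payload": {"deltas": {"increments":[[0, 0, 0.0012, 0, 0, 0], [0, 0, 0.0024, 0, 0, 0], [0, 0, 0.0024, 0, 0, 0]]}}}

```text
time_s: 7.9
eef_pos: [503.2, 66.5, 261.9]
ee_rot: [-0.0, 1.0, -0.017, -0.0]
force: [-0.3, -0.2, -1.3]
grip_width: 0.19
grip_force: 88.0
```

Request:
{"api": "send_path", "payload": {"deltas": {"increments":[[0, 0, 0.0014, 0, 0, 0], [0, 0, 0.0024, 0, 0, 0], [0, 0, 0.0024, 0, 0, 0]]}}}

```text
time_s: 8.2
eef_pos: [503.2, 66.6, 261.7]
ee_rot: [0.0, 1.0, -0.017, 0.0]
force: [-6.5, 0.6, 8.7]
grip_width: 0.202
grip_force: 89.7
```

```bash
python3 d.py 503.6 66.3 261 -0.034
```

```text
t 8.2 d [0.4 0.2 0.7] rot [ 0. -0. -0.] pos [503.2  66.6 261.7] F [-6.5  0.6  8.7] grip 0.202 89.7 j [-0.1   0.44  1.73 -0.    0.98  1.51]
```

Request:
{"api": "send_path", "payload": {"deltas": {"increments":[[0, 0, 0, 0, 0, 0], [0, 0, 0, 0, 0, 0], [0, 0, 0, 0, 0, 0]]}, "squeeze": 20}}

```text
time_s: 8.5
eef_pos: [503.2, 66.6, 261.7]
ee_rot: [0.0, 1.0, -0.017, 0.0]
force: [-5.9, -0.6, 8.3]
grip_width: 0.192
grip_force: 89.7
```

Request:
{"api": "send_path", "payload": {"deltas": {"increments":[[0, 0, 0, 0, 0, 0], [0, 0, 0, 0, 0, 0], [0, 0, 0, 0, 0, 0], [0, 0, 0, 0, 0, 0]]}, "jaw": 0.55}}

```text
time_s: 8.9
eef_pos: [503.3, 66.5, 260.7]
ee_rot: [-0.0, 1.0, -0.017, 0.0]
force: [-0.1, -0.4, -0.3]
grip_width: 0.549
grip_force: 0.0
```

```bash
python3 d.py 503.6 66.3 400 -0.034
```

```text
t 8.9 d [   0.3    0.2 -139.3] rot [-0. -0. -0.] pos [503.3  66.5 260.7] F [-0.1 -0.4 -0.3] grip 0.549 0.0 j [-0.1   0.44  1.73  0.    0.97  1.51]
```

Scaled: -160 mm / 500 = -0.32, -140 mm / 500 = -0.28, 0.27 rad / 3.1416 = 0.0859.

Request:
{"api": "send_path", "payload": {"deltas": {"increments":[[0, 0, -0.016, 0, 0, 0], [0, 0, -0.06, 0, 0, 0], [0, 0, -0.13, 0, 0, 0], [0, 0, -0.21, 0, 0, 0], [0, -0.06, -0.27, 0, 0, 0.0159], [-0.002, -0.14, -0.28, 0, 0, 0.0382], [-0.006, -0.23, -0.28, 0, 0, 0.0637], [-0.008, -0.32, -0.28, 0, 0, 0.0859]]}, "jaw": 0.7}}

```text
time_s: 9.7
eef_pos: [504.3, 228.1, 401.9]
ee_rot: [-0.0, 0.988, -0.153, 0.001]
force: [1.2, -1.1, 0.7]
grip_width: 0.697
grip_force: 0.0
```

```bash
python3 d.py 506 350.5 270 -0.467
```

```text
t 9.7 d [ -35.7 -117.1  131.9] rot [-0.001 -0.001  0.159] pos [504.3 228.1 401.9] F [ 1.2 -1.1  0.7] grip 0.697 0.0 j [ 0.21  0.38  1.41 -0.    1.35  2.09]
```

Scaled: 132 mm / 500 = 0.264, 128 mm / 500 = 0.256, 0.159 rad / 3.1416 = 0.0506.

Request:
{"api": "send_path", "payload": {"deltas": {"increments":[[-0.02, -0.066, 0.02, 0, 0, 0.0159], [-0.042, -0.14, 0.08, 0, 0, 0.0318], [-0.062, -0.204, 0.16, 0, 0, 0.0477], [-0.07, -0.232, 0.22, 0, 0, 0.0506], [-0.072, -0.234, 0.256, 0, 0, 0.0506], [-0.072, -0.234, 0.264, 0, 0, 0.0506], [-0.072, -0.234, 0.264, 0, 0, 0.0506]]}}}

```text
time_s: 10.4
eef_pos: [505.6, 348.8, 269.3]
ee_rot: [-0.0, 0.973, -0.23, 0.0]
force: [-0.8, -0.3, 0.5]
grip_width: 0.701
grip_force: 0.0
```

Run:
```python
from h import *
b=ctrl.capture("top")[:,:,::-1];cv2.imwrite("pics/topn_full.png",b);a=ctrl.capture("scene")[:,:,::-1];cv2.imwrite("pics/scn_full.png",a)
a=cv2.resize(a[180:340,210:310],(375,600),interpolation=cv2.INTER_CUBIC)
b=cv2.resize(b[150:270,235:315],(400,600),interpolation=cv2.INTER_CUBIC)
cv2.imwrite("pics/n.png",np.hstack([a,b]))
```

```bash
python3 d.py 506 350.5 193 -0.467
```

```text
t 10.5 d [-0.8 -1.5 77.5] rot [-0.002 -0.002  0.003] pos [505.9 348.7 270.5] F [0.7 0.5 0.5] grip 0.702 0.0 j [0.41 0.63 1.37 0.   1.13 2.45]
```

View pics/n.png

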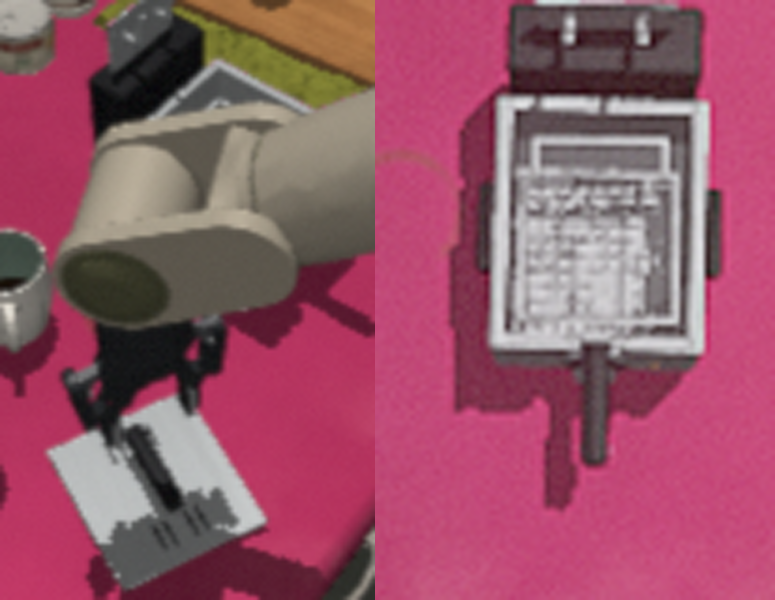

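The right panel shows the basket sitting square in the tank, with the handle coming out of the notch (column ~595) and the rim corners clearly visible. On the left, the gripper hovers over the lid bar. I'll measure the unobstructed rim and lower onto the lid grip.

The manual's scale: shifts go in shares of 500 mm and turns go in shares of pi rad. Converting my numbers, 76 mm / 500 = 0.152, 75 mm / 500 = 0.15.

Request:
{"api": "send_path", "payload": {"deltas": {"increments":[[-0.002, -0.004, 0.03, 0, 0, 0], [-0.002, -0.004, 0.064, 0, 0, 0], [-0.002, -0.004, 0.096, 0, 0, 0], [-0.002, -0.004, 0.12, 0, 0, 0], [-0.002, -0.004, 0.138, 0, 0, 0], [-0.002, -0.004, 0.15, 0, 0, 0], [-0.002, -0.004, 0.152, 0, 0, 0], [-0.002, -0.004, 0.152, 0, 0, 0]]}}}

```text
time_s: 11.3
eef_pos: [505.6, 351.3, 193.1]
ee_rot: [-0.0, 0.973, -0.23, 0.0]
force: [0.2, 0.3, 0.1]
grip_width: 0.7
grip_force: 0.0
```

```bash
python3 d.py 506 350.5 193 -0.467
```

Run:
```python
from h import *
np.set_printoptions(precision=2,suppress=True)
T=cv2.imread("pics/topn_full.png")[165:225,255:310];g=cv2.cvtColor(T,cv2.COLOR_BGR2HSV)
m=((g[...,2]>130)&(g[...,1]<60)).astype(np.uint8);ct=max(cv2.findContours(m,0,1)[0],key=cv2.contourArea)
b=cv2.boxPoints(cv2.minAreaRect(ct))+[255,165];print(b.ravel())
P=np.array([plane("top",p,140)[:2] for p in b]);e=np.roll(P,-1,0)-P;print(P.ravel(),P.mean(0),np.linalg.norm(e,axis=1),np.arctan2(e[:,1],e[:,0]))
G=cv2.imread("pics/topn_full.png",0)
for r in(172,190,215):print(r,list(zip(range(257,265),G[r,257:265])),list(zip(range(296,304),G[r,296:304])))
for c in(265,275,290,297):print(c,list(zip(range(166,174),G[166:174,c])),list(zip(range(215,224),G[215:224,c])))
```

```text
t 11.3 d [0.7 0.5 0.1] rot [-0.    -0.     0.004] pos [505.6 351.3 193.1] F [0.2 0.3 0.1] grip 0.7 0.0 j [ 0.42  0.74  1.42 -0.    0.99  2.45]
[257.32 219.37 258.62 168.81 301.26 169.9  299.96 220.46]
[537.02 134.49 700.97 128.06 694.65  -9.32 530.95  -0.89] [615.9   63.08] [164.07 137.53 163.91 135.52] [-0.04 -1.62  3.09  1.53]
172 [(257, np.uint8(74)), (258, np.uint8(50)), (259, np.uint8(142)), (260, np.uint8(198)), (261, np.uint8(207)), (262, np.uint8(181)), (263, np.uint8(61)), (264, np.uint8(74))] [(296, np.uint8(193)), (297, np.uint8(190)), (298, np.uint8(184)), (299, np.uint8(187)), (300, np.uint8(208)), (301, np.uint8(197)), (302, np.uint8(106)), (303, np.uint8(115))]
190 [(257, np.uint8(55)), (258, np.uint8(88)), (259, np.uint8(166)), (260, np.uint8(211)), (261, np.uint8(192)), (262, np.uint8(82)), (263, np.uint8(129)), (264, np.uint8(152))] [(296, np.uint8(88)), (297, np.uint8(71)), (298, np.uint8(153)), (299, np.uint8(216)), (300, np.uint8(19
[... 1211 characters left out ...]
3)), (168, np.uint8(39)), (169, np.uint8(88)), (170, np.uint8(166)), (171, np.uint8(205)), (172, np.uint8(187)), (173, np.uint8(55))] [(215, np.uint8(120)), (216, np.uint8(76)), (217, np.uint8(163)), (218, np.uint8(210)), (219, np.uint8(187)), (220, np.uint8(123)), (221, np.uint8(77)), (222, np.uint8(89)), (223, np.uint8(95))]
297 [(166, np.uint8(46)), (167, np.uint8(41)), (168, np.uint8(35)), (169, np.uint8(48)), (170, np.uint8(147)), (171, np.uint8(210)), (172, np.uint8(190)), (173, np.uint8(64))] [(215, np.uint8(139)), (216, np.uint8(139)), (217, np.uint8(158)), (218, np.uint8(194)), (219, np.uint8(191)), (220, np.uint8(174)), (221, np.uint8(68)), (222, np.uint8(81)), (223, np.uint8(82))]
```

Scaled: 0.7 mm / 500 = 0.0014.

Request:
{"api": "send_path", "payload": {"deltas": {"increments":[[0.0014, 0, 0, 0, 0, 0], [0.0014, 0, 0, 0, 0, 0], [0.0014, 0, 0, 0, 0, 0], [0.0014, 0, 0, 0, 0, 0], [0.0014, 0, 0, 0, 0, 0], [0.0014, 0, 0, 0, 0, 0]]}, "jaw": 0.0, "squeeze": 90}}

```text
time_s: 11.9
eef_pos: [506.2, 350.9, 193.4]
ee_rot: [-0.0, 0.973, -0.23, 0.0]
force: [-0.9, -1.5, 6.2]
grip_width: 0.192
grip_force: 88.7
```

Request:
{"api": "send_path", "payload": {"deltas": {"increments":[[0, 0, -0.012, 0, 0, 0], [0, 0, -0.03, 0, 0, 0], [0, 0, -0.06, 0, 0, 0], [0, 0, -0.1, 0, 0, 0], [0, 0, -0.15, 0, 0, 0], [0, 0, -0.21, 0, 0, 0], [0, 0, -0.28, 0, 0, 0], [0, 0, -0.35, 0, 0, 0]]}}}

```text
time_s: 12.7
eef_pos: [505.7, 350.7, 370.2]
ee_rot: [-0.0, 0.973, -0.23, 0.0]
force: [0.5, 0.6, -2.6]
grip_width: 0.194
grip_force: 88.0
```

```bash
python3 d.py 615.9 63 370 -0.043
```

```text
t 12.7 d [2.272e+02 2.082e+02 2.000e-01] rot [-0.   -0.   -0.42] pos [505.7 350.7 370.2] F [ 0.5  0.6 -2.6] grip 0.194 88.0 j [0.42 0.54 1.25 0.   1.35 2.45]
```

Scaled: 216 mm / 500 = 0.432, 205 mm / 500 = 0.41, -0.42 rad / 3.1416 = -0.1337.

Request:
{"api": "send_path", "payload": {"deltas": {"increments":[[0.03, 0.032, -0.016, 0, 0, -0.0127], [0.09, 0.096, -0.032, 0, 0, -0.0318], [0.152, 0.164, -0.04, 0, 0, -0.0541], [0.212, 0.228, -0.04, 0, 0, -0.0764], [0.272, 0.294, -0.04, 0, 0, -0.0987], [0.332, 0.358, -0.04, 0, 0, -0.1178], [0.38, 0.41, -0.04, 0, 0, -0.1337], [0.4, 0.432, -0.04, 0, 0, -0.1337]]}}}

```text
time_s: 13.5
eef_pos: [588.8, 65.4, 388.7]
ee_rot: [0.0, 1.0, -0.023, 0.0]
force: [-0.3, 0.9, -2.9]
grip_width: 0.192
grip_force: 88.2
```

```bash
python3 d.py 615.9 63 385 -0.043
```

```text
t 13.5 d [27.1  1.2  3.7] rot [ 0.001 -0.001 -0.002] pos [588.8  65.4 388.7] F [-0.3  0.9 -2.9] grip 0.192 88.2 j [-0.09  0.47  1.31 -0.    1.36  1.53]
```

Request:
{"api": "send_path", "payload": {"deltas": {"increments":[[0.016, 0.002, 0.008, 0, 0, 0], [0.034, 0.002, 0.016, 0, 0, 0], [0.048, 0.002, 0.032, 0, 0, 0], [0.054, 0.002, 0.048, 0, 0, 0], [0.054, 0.002, 0.064, 0, 0, 0], [0.054, 0.002, 0.072, 0, 0, 0], [0.054, 0.002, 0.076, 0, 0, 0], [0.054, 0.002, 0.076, 0, 0, 0]]}}}

```text
time_s: 14.3
eef_pos: [615.3, 66.2, 349.7]
ee_rot: [-0.0, 1.0, -0.022, -0.0]
force: [-0.0, -0.6, -3.1]
grip_width: 0.192
grip_force: 88.2
```

Run:
```python
from h import *
b=ctrl.capture("top")[:,:,::-1];cv2.imwrite("pics/topp_full.png",b);a=ctrl.capture("scene")[:,:,::-1];cv2.imwrite("pics/scp_full.png",a)
a=cv2.resize(a[165:265,235:320],(510,600),interpolation=cv2.INTER_CUBIC)
b=cv2.resize(b[155:235,250:310],(290,600),interpolation=cv2.INTER_CUBIC)
cv2.imwrite("pics/p.png",np.hstack([a,b]))
```

```bash
python3 d.py 615.9 63 326.5 -0.043
```

```text
t 14.4 d [ 0.7  3.1 23.7] rot [ 0.    -0.001 -0.   ] pos [615.4  66.1 350.2] F [ 0.5 -0.2 -2.5] grip 0.195 88.2 j [-0.08  0.56  1.27  0.    1.31  1.53]
```

View pics/p.png

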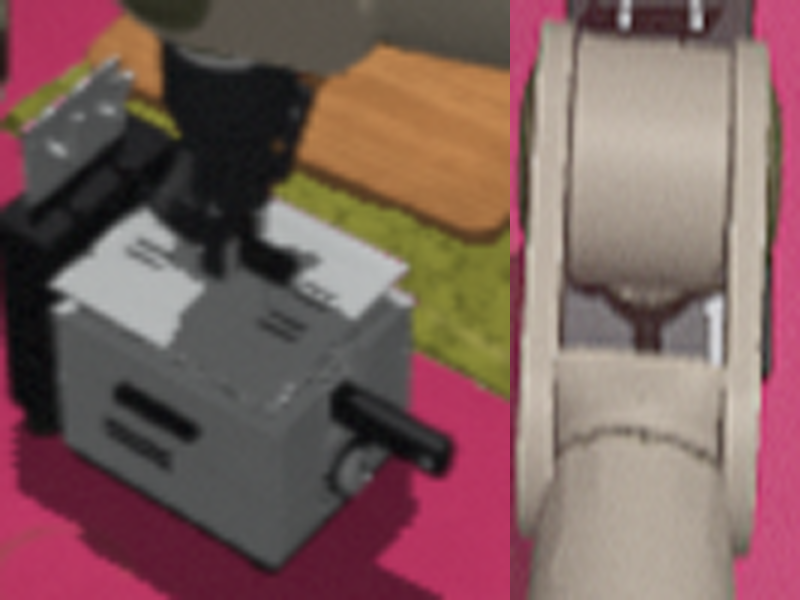

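The left panel shows the lid level over the tank, with its back-left corner at (50,290) and its front-right corner at (410,267). The basket handle comes out of the notch below it. I'll compare the lid and rim centres in this same camera.

Run:
```python
from h import *
np.set_printoptions(precision=1,suppress=True)
c=lambda u,v:(235+(u+.5)/6-.5,165+(v+.5)/6-.5)
a=[plane("scene",c(*p),168) for p in((50,290),(410,267),(275,410))]
print("lid",a,(a[0]+a[1])/2)
s=lambda u,v:(230+(u+.5)/7-.5,185+(v+.5)/7-.5)
f=[plane("scene",s(*p),140) for p in((100,217),(517,208),(353,362))];print("fryer",f,(f[0]+f[1])/2)
M=R.from_rotvec([0,0,-.043])
for n,o,z,h in(("fr",[615.9,63,0],140,(82,68)),("lid",[615.4,66.1,0],168,(78,68))):
  for x,y in((1,1),(-1,-1),(-1,1)):print(n,proj("scene",np.array(o)+M.apply([x*h[0],y*h[1],z])))
print("obs lid",[c(*p) for p in((50,290),(410,267),(275,410))],"obs fr",[s(*p) for p in((100,217),(517,208),(353,362))])
g=cv2.imread("pics/topp_full.png",0)
for r in(195,197,199,201):print(r,g[r,285:304])
```

```text
lid [array([692.6, 138.3, 168. ]), array([533.6,   6.2, 168. ]), array([534.7, 141.5, 168. ])] [613.1  72.3 168. ]
fryer [array([700.2, 125.8, 140. ]), array([532.6,   2.7, 140. ]), array([541.6, 133.9, 140. ])] [616.4  64.3 140. ]
fr [243.5 215.8]
fr [304.4 213.8]
fr [281.1 237. ]
lid [243.4 211.2]
lid [303.4 208.2]
lid [279.7 231.4]
obs lid [(242.91666666666666, 212.91666666666666), (302.9166666666667, 209.08333333333334), (280.4166666666667, 232.91666666666669)] obs fr [(243.85714285714286, 215.57142857142858), (303.42857142857144, 214.28571428571428), (280.0, 236.28571428571428)]
195 [ 46  58  85 100  98 138 184 203 198 120 137 190 181 179 181 183 170  91
  72]
197 [111 123 116 119 115 103 163 210 187 110 140 187 178 180 180 185 165  79
  72]
199 [120 114 115 119 118 106 162 209 184 100 152 185 181 180 179 189 174  73
  73]
201 [110 111 112 110 109 111 165 213 183 110 153 187 180 180 182 177 138  71
  78]
```

Scaled: 13 mm / 500 = 0.026, 3.6 mm / 500 = 0.0072.

Request:
{"api": "send_path", "payload": {"deltas": {"increments":[[0.002, 0.004, 0.004, 0, 0, 0], [0.0032, 0.0072, 0.01, 0, 0, 0], [0.0032, 0.0072, 0.016, 0, 0, 0], [0.0032, 0.0072, 0.022, 0, 0, 0], [0.0032, 0.0072, 0.026, 0, 0, 0], [0.0032, 0.0072, 0.026, 0, 0, 0]]}}}

```text
time_s: 15.0
eef_pos: [616.8, 62.5, 336.4]
ee_rot: [-0.0, 1.0, -0.022, -0.0]
force: [-1.3, 0.0, -3.2]
grip_width: 0.195
grip_force: 88.3
```

Request:
{"api": "send_path", "payload": {"deltas": {"increments":[[0, 0, 0.002, 0, 0, 0], [0, 0, 0.004, 0, 0, 0], [0, 0, 0.006, 0, 0, 0], [0, 0, 0.008, 0, 0, 0], [0, 0, 0.01, 0, 0, 0], [0, 0, 0.01, 0, 0, 0]]}}}

```text
time_s: 15.6
eef_pos: [616.8, 62.5, 331.6]
ee_rot: [-0.0, 1.0, -0.022, -0.0]
force: [-0.3, -0.7, -2.4]
grip_width: 0.192
grip_force: 88.3
```

```bash
python3 d.py 616.9 62.5 326.5 -0.043
```

```text
t 15.6 d [ 0.1 -0.   5.1] rot [-0.  0. -0.] pos [616.8  62.5 331.6] F [-0.3 -0.7 -2.4] grip 0.192 88.3 j [-0.09  0.58  1.29  0.    1.27  1.53]
```

Scaled: 3.2 mm / 500 = 0.0064, 2.4 mm / 500 = 0.0048.

Request:
{"api": "send_path", "payload": {"deltas": {"increments":[[0, 0, 0.0016, 0, 0, 0], [0, 0, 0.0032, 0, 0, 0], [0, 0, 0.0048, 0, 0, 0], [0, 0, 0.0064, 0, 0, 0], [0, 0, 0.0064, 0, 0, 0]]}}}

```text
time_s: 16.1
eef_pos: [616.8, 62.5, 328.5]
ee_rot: [-0.0, 1.0, -0.022, -0.0]
force: [-0.6, 0.7, -2.9]
grip_width: 0.19
grip_force: 88.3
```

Request:
{"api": "send_path", "payload": {"deltas": {"increments":[[0, 0, 0.0012, 0, 0, 0], [0, 0, 0.0024, 0, 0, 0], [0, 0, 0.0024, 0, 0, 0]]}}}

```text
time_s: 16.4
eef_pos: [616.9, 62.4, 327.3]
ee_rot: [-0.0, 1.0, -0.022, -0.0]
force: [-0.5, -0.3, -1.1]
grip_width: 0.197
grip_force: 88.3
```

```bash
python3 d.py 616.9 62.5 326.5 -0.043
```

```text
t 16.4 d [ 0.  -0.1  0.8] rot [-0.  0. -0.] pos [616.9  62.4 327.3] F [-0.5 -0.3 -1.1] grip 0.197 88.3 j [-0.09  0.58  1.3  -0.    1.26  1.53]
```

Scaled: 0.8 mm / 500 = 0.0016, 0.4 mm / 500 = 0.0008.

Request:
{"api": "send_path", "payload": {"deltas": {"increments":[[0, 0, 0.0008, 0, 0, 0], [0, 0, 0.0016, 0, 0, 0], [0, 0, 0.0016, 0, 0, 0]]}}}

```text
time_s: 16.7
eef_pos: [616.9, 62.5, 326.5]
ee_rot: [-0.0, 1.0, -0.022, -0.0]
force: [0.3, 0.3, -2.2]
grip_width: 0.194
grip_force: 88.3
```

Request:
{"api": "send_path", "payload": {"deltas": {"increments":[[0, 0, 0.001, 0, 0, 0], [0, 0, 0.001, 0, 0, 0]]}}}

```text
time_s: 16.9
eef_pos: [616.8, 62.5, 326.4]
ee_rot: [0.0, 1.0, -0.022, 0.0]
force: [-0.8, -0.2, 0.6]
grip_width: 0.191
grip_force: 88.7
```

```bash
python3 d.py 616.9 62.5 326.5 -0.043
```

```text
t 16.9 d [ 0.1 -0.1 -0.1] rot [ 0. -0. -0.] pos [616.8  62.5 326.4] F [-0.8 -0.2  0.6] grip 0.191 88.7 j [-0.09  0.59  1.3  -0.    1.26  1.53]
```

Contact came at 326.4, which is the seated height. One more half millimetre, then release and retract.

Request:
{"api": "send_path", "payload": {"deltas": {"increments":[[0, 0, 0.0008, 0, 0, 0], [0, 0, 0.0008, 0, 0, 0]]}}}

```text
time_s: 17.1
eef_pos: [616.8, 62.5, 326.4]
ee_rot: [0.0, 1.0, -0.022, 0.0]
force: [-3.3, -0.2, 6.6]
grip_width: 0.195
grip_force: 89.3
```

Request:
{"api": "send_path", "payload": {"deltas": {"increments":[[0, 0, 0, 0, 0, 0], [0, 0, 0, 0, 0, 0], [0, 0, 0, 0, 0, 0], [0, 0, 0, 0, 0, 0], [0, 0, 0, 0, 0, 0]]}, "jaw": 0.6, "squeeze": 20}}

```text
time_s: 17.6
eef_pos: [616.9, 62.5, 325.6]
ee_rot: [-0.0, 1.0, -0.022, 0.0]
force: [1.0, -0.2, -0.0]
grip_width: 0.599
grip_force: 0.0
```

Request:
{"api": "send_path", "payload": {"deltas": {"increments":[[0, 0, -0.012, 0, 0, 0], [0, 0, -0.04, 0, 0, 0], [0, 0, -0.09, 0, 0, 0], [0, 0, -0.16, 0, 0, 0], [-0.06, 0, -0.2, 0, 0, 0], [-0.15, 0, -0.22, 0, 0, 0], [-0.24, 0, -0.22, 0, 0, 0], [-0.33, 0, -0.22, 0, 0, 0]]}}}

```text
time_s: 18.4
eef_pos: [450.0, 69.7, 437.0]
ee_rot: [0.0, 1.0, -0.022, 0.001]
force: [0.5, 0.4, 1.1]
grip_width: 0.602
grip_force: 0.0
```

Request:
{"api": "send_path", "payload": {"deltas": {"increments":[[-0.04, 0.06, 0, 0, 0, 0], [-0.08, 0.14, 0, 0, 0, 0], [-0.1, 0.23, 0, 0, 0, 0], [-0.12, 0.32, 0, 0, 0, 0], [-0.14, 0.41, 0, 0, 0, 0], [-0.16, 0.5, 0, 0, 0, 0], [-0.16, 0.56, 0, 0, 0, 0], [-0.16, 0.57, 0, 0, 0, 0]]}}}

```text
time_s: 19.2
eef_pos: [359.2, -214.1, 436.7]
ee_rot: [0.001, 1.0, -0.023, 0.0]
force: [-0.8, 0.2, -0.2]
grip_width: 0.602
grip_force: 0.0
```

Run:
```python
from h import *
b=ctrl.capture("top")[:,:,::-1];cv2.imwrite("pics/topf_full.png",b);a=ctrl.capture("scene")[:,:,::-1];cv2.imwrite("pics/scf_full.png",a)
a=cv2.resize(a[165:265,235:320],(425,500),interpolation=cv2.INTER_CUBIC)
b=cv2.resize(b[155:235,250:310],(375,500),interpolation=cv2.INTER_CUBIC)
cv2.imwrite("pics/f.png",np.hstack([a,b]))
```

```text
(no output)
```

View pics/f.png

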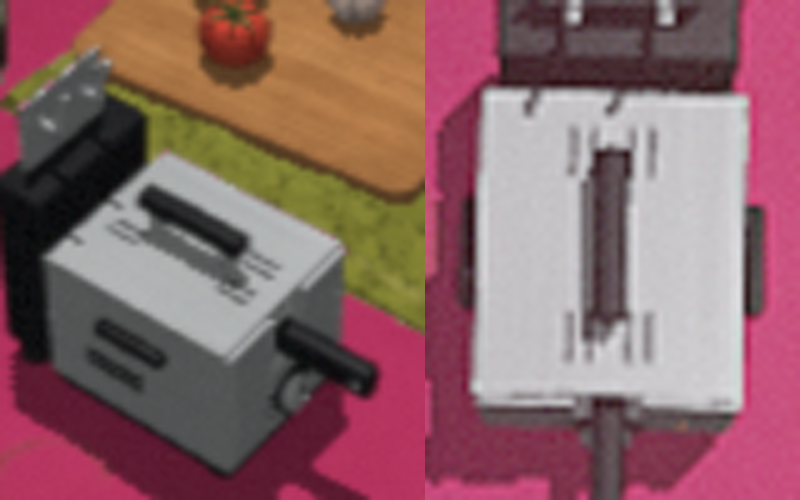

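Both panels show the lid lying flat and square on the tank, and the handle coming out of the notch. The arm is well clear, so I'm handing it in.

```bash
python3 -c "
from rig import ctrl
print(ctrl.finish_job())"
```

```text
the job is handed in; nothing more can be done
None
```

The job is handed in: the basket stands in the tank with its handle through the notch and the lid is seated flush. The bowl and mugs were never approached, and it took about 19 s of the 67 s allowed.

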